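Open the combination padlock and show it to the inspection camera

ROBOT

A 6-joint arm with a two-finger parallel gripper is mounted at the origin on the work surface. World frame = base frame: x ahead of the robot, y to its left, z up, the work surface at z = 0. Lengths are in m, angles in rad, forces in N, time in s.
With the tool pointing down it reaches from about 0.275 to 1 m from the base axis. Payload 8.4 kg.
Tool frame: the origin (TCP) lies between the finger pads, 19 mm behind the fingertips; this is the grasp point; z points along the fingers, y is the line along which they close (so a half turn about z gives the same grasp; the last joint's range is limited). The gripper opens to 85 mm and grips with 20 to 120 N. Pads are 22 mm wide; open, the fingers measure 114 mm over their backs; the gripper's body (76 mm by 85 mm) begins 54 mm behind the grasp point. The pads swing forward as they close: fully open they stand 13 mm farther back than shut.
Start: joints at [-1.288, 0.353, 1.633, -0, 1.155, -0.002], TCP at [0.176, -0.6, 0.25] pointing down, gripper open.
Joint ranges: [-2.63, 2.63], [-0.92, 2.1], [0.06, 2.66], [-1.3, 4.44], [0, 2.69], [-3.02, 3.02]. Speed limits (rad/s): [2.22, 2.22, 2.79, 3.14, 3.14, 3.14].

INTERFACE

Orientations are given as a unit quaternion [x, y, z, w].
In Python, from workcell import bot, claw, kinematics, optics, ticket, spotter gives the robot as it stands. Calls block until the motion is done:
- bot.reach(position, orientation): joint-space move of the TCP to a pose.
- bot.servo_line(position, ori=None, velocity=0.15): straight line of the TCP; ori=None keeps the orientation; velocity is the mean speed in m/s.
- bot.goto_joints(angles): joint-space move.
- claw.move_gripper(opening, strength=None): finger opening in m; strength is the grip in N (None keeps the last); returns when the fingers have stopped.
- bot.dwell(seconds).
- kinematics.solve_ik(position, orientation): joint angles nearest the present ones, or None.
- optics.read_camera(name): name is "scene" or "top" or "wrist"; returns a dict with "frame" (420x560x3 uint8, red, green, blue), "intrinsics" (3x3 intrinsics, pixels), "view" (4x4, takes a point from world to camera coordinates). Camera axes: x right, y down, z forward; pixel columns grow to the right and rows downward; lengths in m; the calibration is good to about 2 mm. A picture is of the moment at which its call begins. There is no depth.
A pose or a line that the arm cannot do raises bot.IKError and nothing moves.
- ticket.hand_in(): hands the job in; it is judged then, once.
Trained networks look in a picture, given as the dict that the camera call returned (one of the last four; its "shot" number tells which), for a name from the list of things; names that differ only in an ending like _2 or _b are one class to them, and where a whole thing is asked for, a point or a joint stands for the part that bears it (a point fixed in the world has none). Each returns a list of dicts, best first, with "score" (0 to 1); they miss things now and then, are a little off and sometimes report something else, mostly with a low value. They report only what shows in the picture. A call takes as long as a camera call.
- spotter.silhouettes(picture, thing): "mask" (420x560 bool, what is visible of it) and "uv" ([column, row] in pixels, amid what is visible of it).
Readings, each from a call of its own:
- bot.read_time_s(): time.
- bot.read_joint_pos(): joint angles.
- bot.read_joint_vel(): joint speeds.
- bot.read_joint_efforts(): joint torques, N m.
- bot.read_position(): TCP position.
- bot.read_orientation(): TCP orientation.
- bot.read_wrist_force(): force on the tool from outside, world axes, zero at the start.
- bot.read_ft_torque(): the same for the moment, N m.
- bot.read_gripper_width(): finger opening in m.
- bot.read_grip_force(): force on a finger pad.
Only numpy, scipy, OpenCV 4.12 (cv2) and the standard library are available. Lean on these libraries where they do the work, as an engineer would, in place of code of your own. Each camera call takes 0.05 s, during which the arm holds its last target. There are 200 camera calls.

TASK

Swivel the inspection camera on its post until its lens points straight at the padlock lying in its nest; then turn the padlock's dial clockwise, click by click, until its pointer stands at the index ridge beside the shackle, and pull the shackle fully out while the lock stays in the nest. Then lift the lock by its opened shackle, still lying level, and hold it up in front of the lens, the middle of the lock's body level with the lens, on its axis and about 12 cm from the lens front; finish while still holding it there by the shackle, with nothing else touching it. Leave the camera pointing as set and do not disturb the other things on the table.

Things in the scene. Friction and masses are not known exactly. Their poses are not given: they have to be found in the camera images.
- nest: Aluminium nest fixed to the table, 108 x 98 mm, 42 mm high, origin at the centre of its underside. The lock lies in its pocket (floor 20 mm above the table, walls 22 mm high, 2 mm play). The -y side is open in the middle (70 mm wide) for the shackle; corner lugs there hold the lock back when the shackle is pulled.
- nest_centre (a point): Middle of the lock's body as it lies in the nest, 37 mm above the table; axes as the nest's. The camera has to point at it.
- lock: Loose padlock lying on its back in the nest, about 0.25 kg in all. Aluminium body 80 (x) x 76 (y) x 34 (z) mm, origin at the centre of its underside, z up. Its shackle sticks out along the lock's own -y; the dial is on its top at x = y = 0.
- lock_centre (a point): Middle of the lock's body, 17 mm above its origin; axes as the lock's.
- dial_grip (a point): On the dial's axis, 18 mm above the lock's top face, middle of its black grip bar: 10 thick (x), 40 long (y), 24 mm high, on a disc 46 mm across and 6 mm high; bar top 30 mm above the lock's top face. Frame turns with the dial; -y is the pointer end, where a 6 mm wide white tongue lies on the disc. Grip it with the fingertips just above the disc: TCP about 8 mm above this point.
- dial (a joint): Dial angle, rad, growing clockwise from above; 0 = pointer at the index, a 5 mm wide black ridge on the lock's top at the shackle side (pointer along the lock's -y). Starts at -2.3 to -0.84, maybe part-way between notches. Notches every 0.524 rad, one at 0; about 0.15 N m to leave one, then it snaps into the next. Stops at -2.6 and 0.9. The shackle is locked unless the dial is within 0.2 of 0.
- shackle_bar (a point): Middle of the shackle's steel crossbar, axes as the lock's: 62 long (x), 12 thick (y), 14 mm high, 97 mm from the lock's centre when shut, 37 mm above the table. Legs at x = +-26 mm leave a window 42 wide, 53 mm long between bar and lock, nothing below but the table: a finger fits in. Flat-sided: gripped across its 12 mm with 60 N or more the lock stays level when lifted.
- shackle_u (a joint): How far the shackle is drawn out, m: 0 shut, 0.018 fully out (stop). Slides along the lock's -y against 5 N of friction, stays where it is left, and stays attached to the lock by its long leg.
- cam_stand: Fixed camera stand: round base of 120 mm diameter, 14 mm thick, steel post 28 mm thick up to 160 mm; origin under the post's axis.
- cam_lens (a point): Centre of the lens front, 197 mm above the table, 55 mm from the post's axis. The camera looks along this frame's -y, level; z up. The head is a white box 66 wide, 80 long, 66 mm high with a round black lens, its top 230 mm above the table.
- cam_fin (a point): Middle of the grey grip fin on top of the camera head, on the swivel axis, 245 mm above the table; the fin is 10 mm thick (x), 46 mm long (y, along the looking direction), 30 mm high (230 to 260 mm above the table). Frame turns with the head.
- cam_head (a joint): Swivel of the camera head about the post, rad, growing counter-clockwise from above; at 0 it looks along world -y. Range -1.2 to 1.5; stiff (0.12 N m friction), stays where left. Starts 0.6 to 1.0, turned away from the lock; it has to be turned clockwise by 0.45 to 1.5 rad.
- jar: Bystander: jar, 60 mm across, 75 mm high; origin under its centre.
- beaker: Bystander: white cup, 68 mm across, 80 mm high; origin under its centre.
- tape: Bystander: cardboard ring, 84 mm across, 24 mm high; origin under its centre.
- weight: Bystander: steel knob weight, 44 mm across, 54 mm high; origin under its centre.
- driver: Bystander: screwdriver 140 mm long lying on the table.
- dish: Bystander: white open tray 90 x 70 mm, 35 mm high; origin under its centre.

How it is judged:
By the outcome, as a careful person would: the job done as asked, in the order asked, and still so for the second after the job is handed in, while the arm keeps its last pose, push and grip.
It also fails if it takes over 72 s, if anything falls off the work surface, if the arm or the gripper's body presses on something with over 40 N, if the wrist force passes 120 N, or if a joint passes its speed limit or range.

## Working session

There is one attempt and no reset: what is moved stays moved. The work goes in short steps, each a Python script; the robot and the scene stay as the last script left them, time stands still between calls to the robot, and variables do not carry over. Pictures are saved under pics/ and viewed, at most 10 in all, crops included, and the job is handed in when it is done.

```bash
mkdir -p pics; cat > h.py <<'E'
import numpy as np, cv2
from workcell import bot, claw, kinematics, optics, ticket, spotter
from scipy.spatial.transform import Rotation as R
def shot(n,save=None):
    p=optics.read_camera(n)
    if save: cv2.imwrite('pics/'+save,cv2.cvtColor(p['frame'],cv2.COLOR_RGB2BGR))
    return p
def ray(p,uv):
    K=p['intrinsics'];V=p['view'];d=np.linalg.inv(K)@np.array([uv[0],uv[1],1.]);Rm=V[:3,:3]
    return -Rm.T@V[:3,3],Rm.T@d
def atz(p,uv,z):
    o,d=ray(p,uv);return o+d*(z-o[2])/d[2]
def proj(p,X):
    c=p['view']@np.append(X,1);q=p['intrinsics']@c[:3];return q[:2]/q[2]
def down(a):  # tool down, closing (tool y) line at world angle a
    y=np.array([np.cos(a),np.sin(a),0]);z=np.array([0,0,-1.]);x=np.cross(y,z)
    return R.from_matrix(np.c_[x,y,z]).as_quat()
E
python3 - <<'E'
from h import *
print(bot.read_time_s(),bot.read_position(),bot.read_orientation())
for n in ['scene','top']:
    p=shot(n,n+'0.png'); print(n,p['intrinsics'][0],np.round(-p['view'][:3,:3].T@p['view'][:3,3],3))
    for t in ['nest','lock','dial_grip','shackle_bar','cam_lens','cam_fin','cam_stand','jar','beaker','tape','weight','driver','dish']:
        r=spotter.silhouettes(p,t)
        for q in r[:2]:
            print(t,round(q['score'],2),np.round(q['uv'],1),q['mask'].sum(),np.round(atz(p,q['uv'],.03)[:2],3))
print(bot.read_time_s())
E
```

```text
0.0 [ 0.17547574 -0.59937357  0.24924545] [ 9.89877894e-01  1.41919867e-01 -1.01531869e-04 -7.04774477e-04]
scene [441.80604162   0.         272.07601766] [ 1.37  -0.156  0.864]
nest 0.65 [102.8 242.9] 565 [ 0.482 -0.407]
nest 0.59 [244.4 249.7] 742 [ 0.581 -0.048]
lock 0.85 [233.7 236.8] 1161 [ 0.529 -0.068]
dial_grip 0.79 [242.1 236. ] 237 [ 0.53  -0.046]
shackle_bar 0.64 [214.5 247.3] 290 [ 0.557 -0.123]
cam_lens 0.76 [377.5 179.8] 1203 [0.369 0.408]
cam_fin 0.84 [379.7 175.4] 1214 [0.349 0.424]
cam_stand 0.81 [375.6 204.5] 2587 [0.48  0.356]
jar 0.83 [307.3 276.7] 797 [0.702 0.087]
beaker 0.65 [122.8 271.8] 992 [ 0.595 -0.352]
beaker 0.21 [244.5 254.6] 759 [ 0.599 -0.051]
tape 0.71 [103.4 242.7] 635 [ 0.482 -0.406]
weight 0.75 [232.9 289.2] 360 [ 0.703 -0.096]
weight 0.68 [379.6 174.2] 1162 [0.343 0.426]
driver 0.75 [322.2 208.6] 197 [0.466 0.198]
driver 0.64 [416.4 209. ] 803 [0.522 0.465]
dish 0.77 [413.2 210.1] 781 [0.525 0.453]
dish 0.36 [323.9 206.4] 207 [0.458 0.206]
top [421.64844608   0.         287.94371876] [0.375 0.021 1.179]
nest 0.63 [303.7 225.1] 605 [ 0.53  -0.018]
lock 0.77 [319.6 216.6] 1183 [ 0.553 -0.062]
lock 0.3 [433.4 244.2] 553 [ 0.47  -0.369]
dial_grip 0.76 [317.6 220.2] 219 [ 0.543 -0.057]
shackle_bar 0.66 [349.6 213.6] 229 [ 0.559 -0.145]
cam_lens 0.77 [171.5 202.9] 1254 [0.601 0.347]
cam_fin 0.83 [174.3 206. ] 1283 [0.592 0.339]
cam_stand 0.78 [178.7 210.4] 2353 [0.58  0.327]
beaker 0.82 [423.2 190.8] 607 [ 0.619 -0.353]
tape 0.64 [432.7 241.4] 521 [ 0.478 -0.367]
tape 0.58 [127.2 231.9] 1008 [0.523 0.467]
driver 0.75 [218.8 262.1] 303 [0.435 0.214]
dish 0.89 [126.3 233.3] 970 [0.519 0.469]
1.4
```

```bash
python3 - <<'E'
import cv2,numpy as np
t=cv2.imread('pics/top0.png');s=cv2.imread('pics/scene0.png')
z=lambda im,x,y,w,h,k:cv2.resize(im[y:y+h,x:x+w],None,fx=k,fy=k,interpolation=cv2.INTER_CUBIC)
a=np.hstack([z(t,270,175,100,75,4),z(t,130,165,100,75,4)])
b=np.hstack([z(s,185,205,100,75,4),z(s,330,140,100,75,4)])
cv2.imwrite('pics/crops0.png',np.vstack([a,b]))
E
```

```text
(no output)
```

View pics/crops0.png

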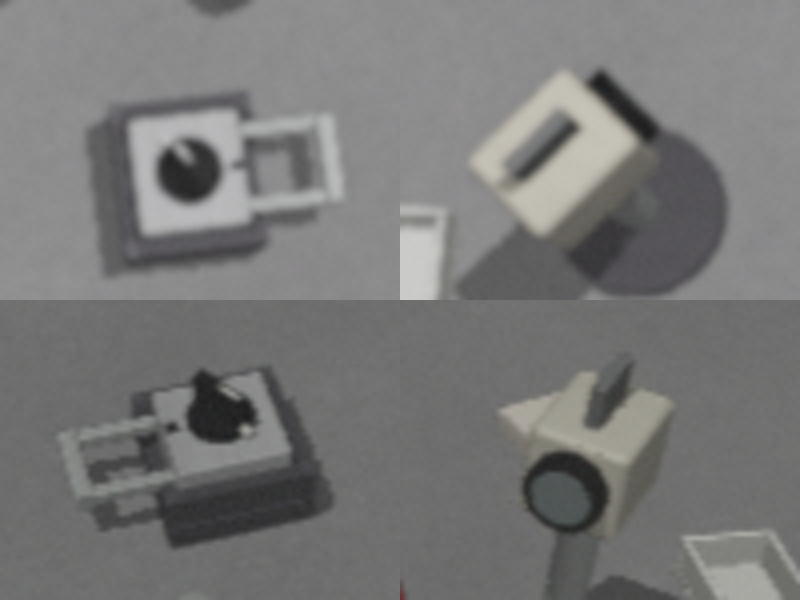

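View pics/scene0.png

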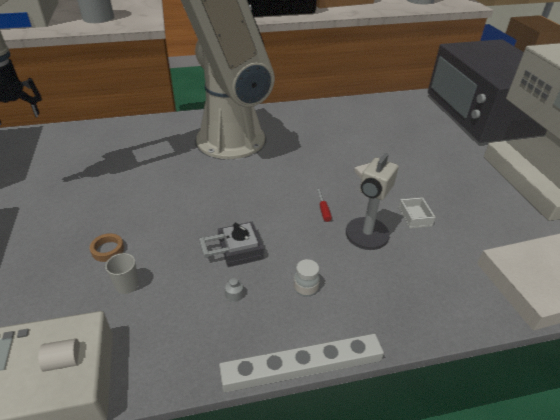

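```bash
python3 - <<'E'
from h import *
T=shot('top');S=shot('scene')
def tri(a,b):
    o1,d1=ray(T,a);o2,d2=ray(S,b);d1/=np.linalg.norm(d1);d2/=np.linalg.norm(d2)
    t=np.linalg.lstsq(np.c_[d1,-d2],o2-o1,rcond=None)[0];A=o1+t[0]*d1;B=o2+t[1]*d2
    return np.round((A+B)/2,4),np.linalg.norm(A-B)
print('fin',tri((165,201.7),(382.5,162.5)),atz(T,(165,201.7),.25))
print('fin ends',atz(T,(172.5,195),.26),atz(T,(157.5,209),.26))
print('dial',tri((317.2,217),(185+222/4,205+105/4)),atz(T,(317.2,217),.065), 'bar',atz(T,(352.5,214.5),.044),atz(S,(203,246),.044))
c=np.array([(127,108),(240,112),(248,228),(140,235)])/4+[270,175]
print([np.round(atz(T,q,.054),3) for q in c])
f=atz(T,(165,201.7),.25)
w=shot('wrist');print(np.linalg.inv(w['view']),w['intrinsics'],bot.read_position())
bot.reach([0.55,-0.08,0.30],down(np.pi/2))
w=shot('wrist','w_lock.png');print(np.linalg.inv(w['view']).round(3),bot.read_joint_pos())
bot.reach([f[0],f[1]-0.05,0.48],down(np.pi/2))
w=shot('wrist','w_fin.png');print(np.linalg.inv(w['view']).round(3),bot.read_joint_pos(),bot.read_time_s())
E
python3 -c "
import cv2,numpy as np
a=cv2.imread('pics/w_lock.png');b=cv2.imread('pics/w_fin.png')
cv2.imwrite('pics/w1.png',cv2.resize(np.hstack([a,b]),(800,300)))"
```

```text
fin (array([0.5625, 0.3022, 0.2433]), np.float64(0.0015301057125233796)) [0.56092554 0.29942727 0.25      ]
fin ends [0.57375345 0.28015912 0.26      ] [0.54282033 0.31255058 0.26      ]
dial (array([ 0.5469, -0.0525,  0.0646]), np.float64(0.0021593171997863277)) [ 0.54668205 -0.05350349  0.065     ] bar [ 0.55454363 -0.15115846  0.044     ] [ 0.56041487 -0.15160963  0.044     ]
[array([ 0.591, -0.014,  0.054]), array([ 0.586, -0.09 ,  0.054]), array([ 0.507, -0.092,  0.054]), array([ 0.504, -0.02 ,  0.054])]
[[ 0.28096557 -0.91039361 -0.3037134   0.25293903]
 [-0.95971724 -0.26616922 -0.08998201 -0.57726215]
 [ 0.00107988  0.31676083 -0.94850483  0.37252427]
 [ 0.          0.          0.          1.        ]] [[292.7087525    0.         281.61668952]
 [  0.         292.7087525  211.70674446]
 [  0.           0.           1.        ]] [ 0.17562834 -0.59983095  0.24998539]
[[ 0.001  0.949  0.316  0.468]
 [ 1.    -0.001 -0.002 -0.081]
 [-0.001  0.316 -0.949  0.422]
 [ 0.     0.     0.     1.   ]] [-1.48264030e-01  1.99878960e-01  1.72637168e+00 -1.71888679e-04
  1.21541091e+00 -1.71760680e+00]
[[ 0.001  0.949  0.315  0.479]
 [ 1.    -0.    -0.002  0.248]
 [-0.002  0.315 -0.949  0.602]
 [ 0.     0.     0.     1.   ]] [ 4.14244193e-01  2.09991356e-01  1.33653889e+00 -3.79568641e-04
  1.59643735e+00 -1.15519719e+00] 5.3417
```

View pics/w1.png

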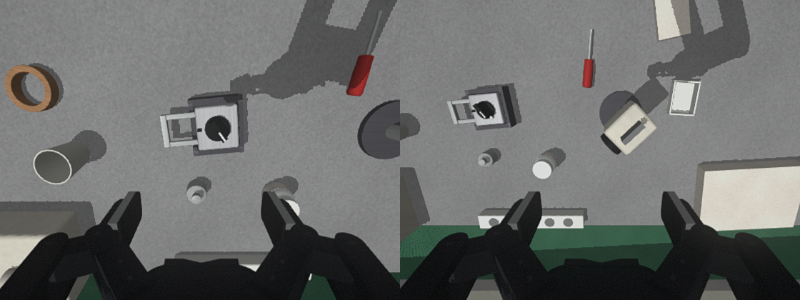

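```bash
python3 - <<'E'
import cv2,numpy as np
t=cv2.imread('pics/w_lock.png');s=cv2.imread('pics/w_fin.png')
z=lambda im,x,y,w,h,k:cv2.resize(im[y:y+h,x:x+w],None,fx=k,fy=k,interpolation=cv2.INTER_CUBIC)
cv2.imwrite('pics/c1.png',np.hstack([z(t,215,120,140,110,3.4),z(s,275,130,94,110,3.4)]))
E
```

```text
(no output)
```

View pics/c1.png

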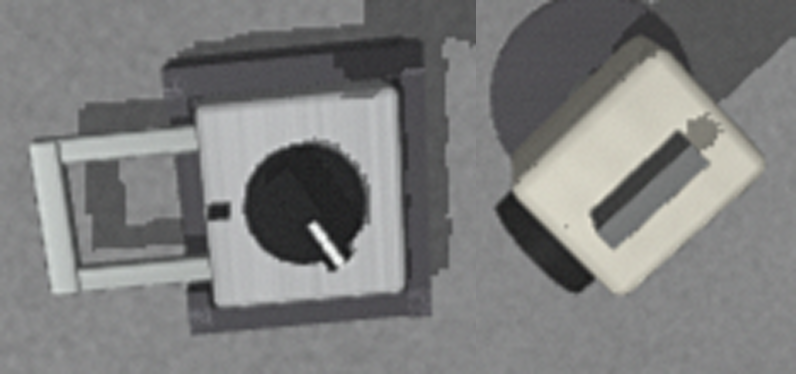

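```bash
cat >> h.py <<'E'
from scipy.optimize import minimize
def boxhull(p,x,y,th,L):
    """image hull of stack of z-levels: L=list of (z, [(lx,ly)..])"""
    c,s=np.cos(th),np.sin(th)
    pts=[proj(p,[x+c*a-s*b,y+s*a+c*b,z]) for z,q in L for a,b in q]
    return cv2.convexHull(np.array(pts,np.float32))
def rect(w,h): return [(i*w/2,j*h/2) for i in(-1,1) for j in(-1,1)]
def fit(p,mask,L,x0):
    k=4; m=cv2.resize(mask.astype(np.uint8),None,fx=k,fy=k,interpolation=cv2.INTER_LINEAR)>0
    def f(v):
        im=np.zeros(m.shape,np.uint8);h=boxhull(p,*v,L)
        cv2.fillPoly(im,[np.round(((h+.5)*k-.5)*16).astype(np.int32)],1,shift=4)
        return 1-(m&(im>0)).sum()/(m|(im>0)).sum()
    best=None
    for d in (-.1,0,.1):
        s0=np.array(x0)+[0,0,d]
        r=minimize(f,s0,method='Nelder-Mead',options=dict(initial_simplex=s0+np.vstack([np.zeros(3),np.diag([.006,.006,.08])]),xatol=1e-4,fatol=1e-4))
        if best is None or r.fun<best.fun: best=r
    return best.x,best.fun
E
python3 - <<'E'
from h import *
p=shot('wrist')
fr=p['frame'].astype(int)
sat=fr[...,0]-fr[...,2]; print(fr[185,312],fr[180,300],fr[170,330], sat[150:205:6,300:350:5])
q=spotter.silhouettes(p,'cam_fin')[0]; print(q['score'],q['uv'],q['mask'].sum())
roi=np.zeros(fr.shape[:2],bool); 
h=boxhull(p,.5615,.30,.75,[(.23,rect(.03,.06)),(.26,rect(.03,.06))])
im=np.zeros(roi.shape,np.uint8);cv2.fillPoly(im,[h.astype(np.int32)],1)
g=fr.sum(2)/3
m=((sat<12)&(im>0)).astype(np.uint8)
n,lab,st,_=cv2.connectedComponentsWithStats(m,connectivity=4);print(st)
i=1+np.argmax(st[1:,4]);m=lab==i
print('fin',fit(p,m,[(.23,rect(.01,.046)),(.26,rect(.01,.046))],[.5615,.30,.75]))
hm=(q['mask']>0)
print('head',fit(p,hm,[(.164,rect(.066,.08)),(.23,rect(.066,.08))],[.5615,.30,.75]))
cv2.imwrite('pics/m.png',np.hstack([m*255,hm*255]).astype(np.uint8)[100:260])
E
```

```text
[213 211 197] [213 210 196] [208 206 191] [[-5 -1  0  6  8 16 15 11  1  0]
 [-3  5  8 12 16 16 17 15 13  0]
 [ 6  8 15 16 15 15 17 16 16 13]
 [ 8 16 17 16 18 16 17 13 12 10]
 [16 17 19 17 18 17  1  0  3 16]
 [17 18 17 17 15  0 -3 -1  4 15]
 [18 16 17  5  1 -3 -1 16 16 15]
 [18 17 -1  1 -2 -2 17 18 16 13]
 [16 17  8 -2  0 16 17 16  3 -2]
 [ 0 14 16 18 16 16 16 -2 -1 -2]]
0.56 [317.1, 184.8] 3650
[[     0      0    560    420 234626]
 [   308    165     38     38    574]]
fin (array([0.56260894, 0.30125188, 0.76380789]), np.float64(0.1241575400168492))
head (array([0.56253831, 0.29926178, 0.7980493 ]), np.float64(0.11583947583947585))
```

```bash
python3 - <<'E'
from h import *
p=shot('wrist')
fr=p['frame'].astype(int);sat=fr[...,0]-fr[...,2];g=fr.sum(2)/3
h=boxhull(p,.5625,.301,.75,[(.23,rect(.02,.056)),(.26,rect(.02,.056))])
im=np.zeros(g.shape,np.uint8);cv2.fillPoly(im,[h.astype(np.int32)],1)
for t in (4,7,10):
    m=((sat<t)&(im>0)).astype(np.uint8);m=cv2.morphologyEx(m,cv2.MORPH_CLOSE,np.ones((3,3)));print(t,m.sum(),fit(p,m>0,[(.23,rect(.01,.046)),(.26,rect(.01,.046))],[.5625,.301,.74]))
a,b=atz(p,(315,202.9),.26),atz(p,(343.2,178.5),.26);print('edge',np.arctan2(a[0]-b[0],-(a[1]-b[1])))
# nest from stored lock picture
V=np.eye(4);C=np.array([[.001,.9487,.316,.468],[1,-.001,-.002,-.081],[-.001,.316,-.9487,.422]]);V[:3,:3]=C[:,:3].T;V[:3,3]=-C[:,:3].T@C[:,3]
P=dict(view=V,intrinsics=p['intrinsics'])
u=lambda x,y:(215+x/3.4,120+y/3.4)
d=atz(P,u(306,203),.06);print('dial',d)
print('top corners',[np.round(atz(P,u(*c),.054),4)[:2] for c in [(196,95),(398,85),(404,294),(215,306)]])
t=atz(P,u(342,265),.062);print('ptr',t, np.arctan2(*(t-d)[[1,0]]))
print('idx',atz(P,u(219,211),.055),'bar',atz(P,u(55,215),.044))
E
```

```text
4 463 (array([0.56318076, 0.30129823, 0.77215993]), np.float64(0.15650172612197932))
7 485 (array([0.56224952, 0.30182989, 0.80242376]), np.float64(0.11407458723011199))
10 531 (array([0.56242396, 0.30153127, 0.79038539]), np.float64(0.08890628494743902))
edge 0.7496488964746872
dial [ 0.54615251 -0.05232131  0.06      ]
top corners [array([ 0.5075, -0.0928]), array([ 0.504 , -0.0196]), array([ 0.5833, -0.013 ]), array([ 0.5882, -0.0863])]
ptr [ 0.56939206 -0.03841144  0.062     ] 0.5393471223461624
idx [ 0.55026505 -0.08455541  0.055     ] bar [ 0.55426362 -0.14826151  0.044     ]
```

```bash
python3 - <<'E'
from h import *
ax=np.array([.5625,.3015]); th0,th1=.78,np.arctan2(.546-.5625,.3015+.0527)
print(th1)
claw.move_gripper(.06,40)
bot.reach([*ax,.32],down(th0)); bot.servo_line([*ax,.255],velocity=.1)
claw.move_gripper(0,40)
print('w',bot.read_gripper_width(),bot.read_wrist_force(),bot.read_grip_force(),bot.read_ft_torque())
n=6
for i in range(1,n+1):
    bot.reach([*ax,.255],down(th0+(th1-th0)*i/n))
bot.dwell(.3)
print('pose',bot.read_position(),R.from_quat(bot.read_orientation()).as_matrix()[:,1],bot.read_ft_torque(),bot.read_wrist_force(),bot.read_gripper_width())
claw.move_gripper(.06)
bot.servo_line([*ax,.33],velocity=.2)
bot.reach([.53,-.055,.27],down(0.083+np.pi/2))
p=shot('wrist','w2.png');np.save('w2v.npy',p['view']);shot('top','top2.png');print(bot.read_time_s())
E
python3 - <<'E'
import cv2,numpy as np
a=cv2.imread('pics/w2.png');b=cv2.imread('pics/top2.png')[165:240,120:220]
cv2.imwrite('pics/c2.png',np.hstack([a[40:290,160:460],cv2.resize(b,(333,250),interpolation=cv2.INTER_CUBIC)]))
E
```

```text
-0.04655019822894091
w 0.00877334514087516 [ 3.94352873  3.10182594 -0.5294239 ] 45.048987865448 [ 0.36611795 -0.32179762 -0.06510681]
pose [0.5637645  0.30253098 0.25568468] [ 0.99890603 -0.04667131  0.00292103] [ 0.56245745 -0.4875169  -0.0900232 ] [ 5.51339995  4.6355111  -1.41737696] 0.00915866488991994
13.0
```

View pics/c2.png

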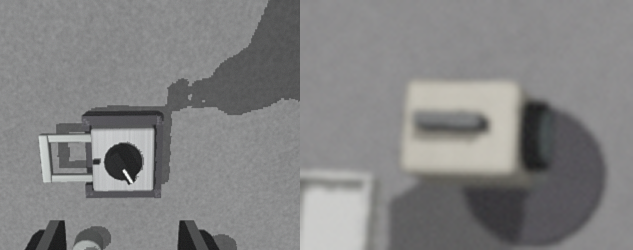

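```bash
python3 - <<'E'
from h import *
p=shot('wrist');fr=p['frame'].astype(int);g=fr.sum(2)/3
h=boxhull(p,.546,-.0527,.083,[(.054,rect(.086,.082))])
im=np.zeros(g.shape,np.uint8);cv2.fillPoly(im,[h.astype(np.int32)],1)
m=((g>140)&(im>0)).astype(np.uint8)
m=cv2.morphologyEx(m,cv2.MORPH_OPEN,np.ones((3,3)))
hu=cv2.convexHull(np.argwhere(m)[:,::-1].astype(np.int32));m2=np.zeros_like(m);cv2.fillPoly(m2,[hu],1)
v,e=fit(p,m2>0,[(.054,rect(.08,.076))],[.546,-.0527,.083]);print('lock',v,e)
# pointer: bright pixels within the dial disc
hd=boxhull(p,.546,-.0525,0,[(.06,[(.0205*np.cos(t),.0205*np.sin(t)) for t in np.linspace(0,6.2,40)])])
di=np.zeros(g.shape,np.uint8);cv2.fillPoly(di,[hd.astype(np.int32)],1)
ys,xs=np.nonzero((g>140)&(di>0));c=atz(p,(xs.mean(),ys.mean()),.062);print(len(xs),c,np.arctan2(c[1]+.0525,c[0]-.546))
w=np.array([atz(p,(x,y),.062)[:2] for x,y in zip(xs,ys)]);d=np.linalg.svd(w-w.mean(0))[2][0];print('tongue axis',np.arctan2(d[1],d[0]))
E
```

```text
lock [ 0.5476094  -0.05449957  0.09467085] 0.06353404360827686
29 [ 0.55949952 -0.04799869  0.062     ] 0.3218485674540893
tongue axis 0.6453692668868445
```

```bash
python3 - <<'E'
from h import *
c=[.5465,-.053]; a0=.6+np.pi/2; a1=.085
print(kinematics.solve_ik([*c,.081],down(a0)),kinematics.solve_ik([*c,.081],down(a1)))
claw.move_gripper(.05,40)
bot.reach([*c,.15],down(a0)); bot.servo_line([*c,.081],velocity=.1)
print(bot.read_wrist_force())
claw.move_gripper(0,40)
print('w',bot.read_gripper_width(),bot.read_position(),bot.read_wrist_force(),bot.read_ft_torque())
n=8
for i in range(1,n+1):
    bot.reach([*c,.081],down(a0+(a1-a0)*i/n)); bot.dwell(.1)
    y=R.from_quat(bot.read_orientation()).as_matrix()[:,1];print(round(np.arctan2(y[1],y[0]),3),np.round(bot.read_ft_torque()[2],3),np.round(bot.read_wrist_force(),1))
print(bot.read_position(),bot.read_gripper_width())
claw.move_gripper(.05)
bot.servo_line([*c,.16],velocity=.2)
bot.reach([.535,-.06,.25],down(0.083+np.pi/2))
p=shot('wrist','w3.png');np.save('w3v.npy',p['view']);print(bot.read_time_s())
E
python3 - <<'E'
import cv2,numpy as np
a=cv2.imread('pics/w3.png')
cv2.imwrite('pics/c3.png',cv2.resize(a[120:270,170:370],(800,600),interpolation=cv2.INTER_CUBIC))
E
```

```text
[-9.94103730e-02  4.57636208e-01  1.92413700e+00 -4.44089210e-16
  7.59819449e-01 -2.27020670e+00] [-9.94103730e-02  4.57636208e-01  1.92413700e+00 -4.44089210e-16
  7.59819449e-01 -1.84410373e-01]
[-0.45691333  0.09801498 -0.87306094]
w 0.008755608749028128 [ 0.54677382 -0.05296693  0.08153303] [-1.4456713   1.25279897  5.79180655] [0.13455268 0.18782881 0.00369448]
1.91 0.094 [-1.2  2.2  6.9]
1.649 -0.064 [-2.1  4.4  6.1]
1.388 0.052 [-2.5  4.9  7.4]
1.127 0.066 [-2.   6.8  6.7]
0.867 0.093 [-0.8  4.1  7.9]
0.606 0.002 [-1.3  5.2  5.9]
0.347 -0.062 [-0.5  4.2  5.8]
0.09 -0.036 [1.2 5.1 5.1]
[ 0.54737615 -0.05249903  0.08155162] 0.008882318592379231
21.2917
```

View pics/c3.png

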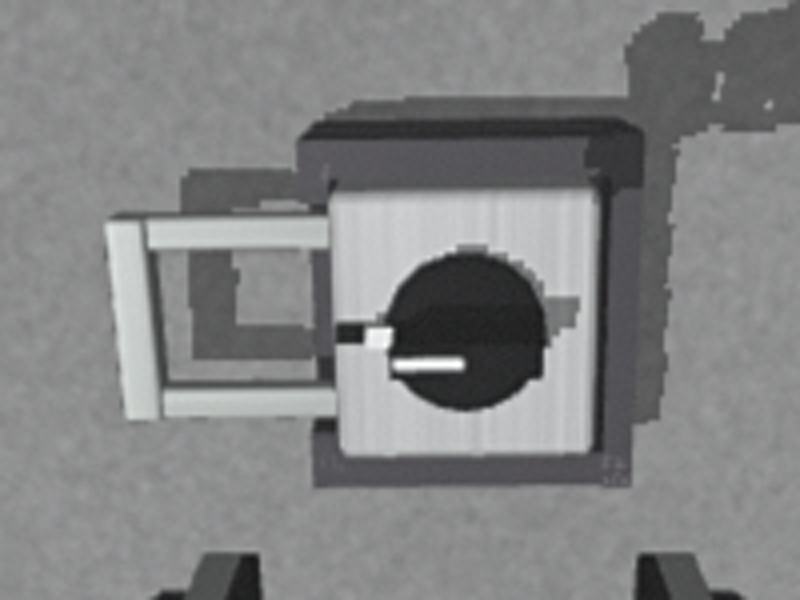

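```bash
python3 - <<'E'
from h import *
p=shot('wrist')
b=atz(p,(203.2,199),.044);u=lambda x,y:(170+x/4,120+y/4)
print('bar',b,[atz(p,u(*q),.044)[:2].round(4) for q in [(108,220),(146,217),(160,416),(128,418)]])
print('dial',atz(p,u(466,331),.06),'corners',[atz(p,u(*q),.054)[:2].round(4) for q in [(329,186),(600,187),(592,455),(340,456)]])
E
```

```text
bar [ 0.55352985 -0.15052502  0.044     ] [array([ 0.5258, -0.1575]), array([ 0.524 , -0.1467]), array([ 0.5841, -0.1425]), array([ 0.5855, -0.152 ])]
dial [ 0.54535876 -0.05417151  0.06      ] corners [array([ 0.5092, -0.0947]), array([ 0.5034, -0.0211]), array([ 0.5819, -0.0138]), array([ 0.5883, -0.0874])]
```

```bash
python3 - <<'E'
from h import *
psi=.083;d=np.array([np.sin(psi),-np.cos(psi),0]);b=np.array([.5545,-.150,.037]);q=down(psi+np.pi/2)
claw.move_gripper(.055,100)
bot.reach(b+[0,0,.09],q);bot.servo_line(b,velocity=.1);print(bot.read_wrist_force())
claw.move_gripper(0,100);bot.dwell(.2)
p0=bot.read_position();print('grip',bot.read_gripper_width(),p0,bot.read_wrist_force(),bot.read_grip_force())
for s in (.006,.012,.018,.021):
    bot.servo_line(b+d*s,velocity=.03);bot.dwell(.15)
    print(s,(bot.read_position()-p0)@d,bot.read_wrist_force()@d,np.round(bot.read_wrist_force(),1))
p=shot('wrist','w4.png');np.save('w4v.npy',p['view']);shot('top','top4.png');shot('scene','scene4.png');print(bot.read_time_s(),bot.read_gripper_width())
E
python3 - <<'E'
import cv2,numpy as np
a=cv2.imread('pics/scene4.png')[190:290,170:310];b=cv2.imread('pics/w4.png')
cv2.imwrite('pics/c4.png',np.hstack([cv2.resize(a,(420,300),interpolation=cv2.INTER_CUBIC),cv2.resize(b,(380,300))]))
E
```

```text
[ 0.41541    -0.82857707  0.47992509]
grip 0.010070286377450492 [ 0.55463178 -0.15012931  0.03720894] [-1.08094714 -1.09936053  4.90186963] 97.76042461395264
0.006 0.0057962088966191025 -3.6182594930161263 [-0.1  3.6  5.1]
0.012 0.011977147317132448 0.051126698632860554 [1.  0.  3.2]
0.018 0.017935332982776497 -0.9686788432708733 [0.  1.  1.8]
0.021 0.01896713347596278 -14.879229950302877 [ 2.9 15.2  4.1]
26.0 0.010104612119032835
```

View pics/c4.png

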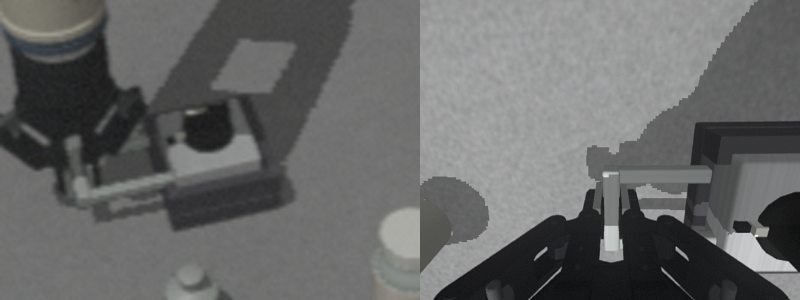

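```bash
python3 - <<'E'
from h import *
psi=.083;d=np.array([np.sin(psi),-np.cos(psi),0]);b=np.array([.5545,-.150,.037])
claw.move_gripper(0,115)
bot.servo_line(b+d*.0182,velocity=.03);bot.dwell(.15);print(bot.read_wrist_force())
for z in (.045,.065,.115):
    bot.servo_line([*(b+d*.0182)[:2],z],velocity=.06);print(z,np.round(bot.read_wrist_force(),2),np.round(bot.read_ft_torque(),2))
bot.servo_line([*(b+d*.0182)[:2],.197],velocity=.12);bot.dwell(.3)
print(bot.read_position(),bot.read_wrist_force(),bot.read_ft_torque(),bot.read_gripper_width())
shot('scene','scene5.png');shot('top','top5.png');p=shot('wrist','w5.png');np.save('w5v.npy',p['view']);print(bot.read_time_s())
E
python3 - <<'E'
import cv2,numpy as np
a=cv2.imread('pics/scene5.png')[110:290,150:402];b=cv2.imread('pics/w5.png')
cv2.imwrite('pics/c5.png',np.hstack([cv2.resize(a,(420,300),interpolation=cv2.INTER_CUBIC),cv2.resize(b,(380,300))]))
E
```

```text
[0.76229662 3.53668103 2.31866565]
0.045 [-0.14  0.52 -3.21] [-0.17  0.02  0.  ]
0.065 [ 0.16  0.4  -2.86] [-0.27 -0.06 -0.  ]
0.115 [-0.34  1.36 -2.36] [-0.28  0.    0.01]
[ 0.5557612  -0.16803811  0.19638996] [ 0.01181203  0.23474322 -3.95782501] [-0.24446618 -0.02011433  0.02575631] 0.009732689189048073
29.65
```

View pics/c5.png

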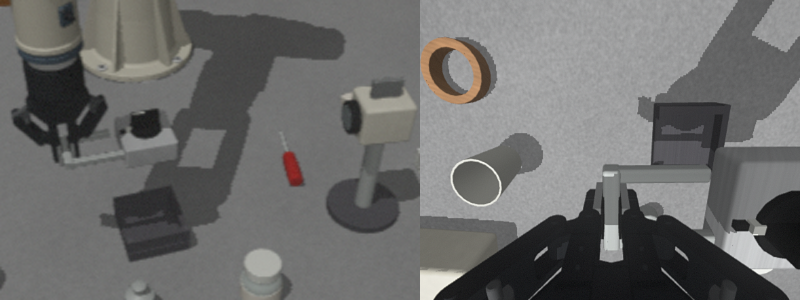

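```bash
python3 - <<'E'
from h import *
th=-.0467;A=np.array([.5638,.302]);u=np.array([np.sin(th),-np.cos(th)])
t=A+u*(.175+.1155);print(t)
bot.servo_line([*t,.1975],ori=down(th+np.pi/2),velocity=.1);bot.dwell(.4)
print(bot.read_position(),R.from_quat(bot.read_orientation()).as_matrix()[:,1],bot.read_wrist_force(),bot.read_ft_torque())
S=shot('scene','scene6.png');T=shot('top','top6.png');np.savez('v6.npz',S=S['view'],T=T['view'],KS=S['intrinsics'],KT=T['intrinsics'])
print(bot.read_time_s())
E
python3 - <<'E'
import cv2,numpy as np
a=cv2.imread('pics/scene6.png')[130:230,270:410];b=cv2.imread('pics/top6.png')[150:250,140:300]
cv2.imwrite('pics/c6.png',np.hstack([cv2.resize(a,(400,286),interpolation=cv2.INTER_CUBIC),cv2.resize(b,(400,286),interpolation=cv2.INTER_CUBIC)]))
cv2.imwrite('pics/c6.png',np.vstack([cv2.resize(a[:,:],(420,300),interpolation=cv2.INTER_CUBIC),cv2.resize(b,(420,262),interpolation=cv2.INTER_CUBIC)]))
E
```

```text
[0.55023858 0.01181672]
[0.5502385  0.01172256 0.19747878] [ 4.68093771e-02  9.98903840e-01 -5.25577669e-06] [ 0.34784531  0.74741337 -1.89667614] [-0.25096862  0.0733924  -0.04035529]
32.1
```

View pics/c6.png

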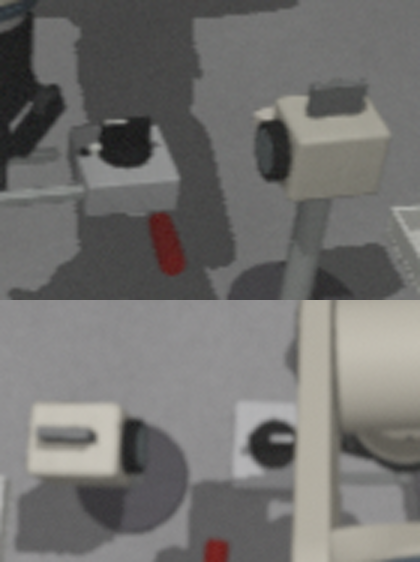

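```bash
python3 - <<'E'
import numpy as np
from h import proj,atz
z=np.load('v6.npz');S=dict(view=z['S'],intrinsics=z['KS']);T=dict(view=z['T'],intrinsics=z['KT'])
th=-.0467;A=np.array([.5638,.302]);c,s=np.cos(th),np.sin(th)
X=np.array([c,s]);Y=np.array([-s,c]);C=A-Y*.175
f=lambda P,o,k,pts:[np.round((proj(P,[*(C0+X*a+Y*b),h])-o)*k).astype(int).tolist() for C0,a,b,h in pts]
L=[(C,.04,-.038,.214),(C,.04,.038,.214),(C,.04,-.038,.18),(C,.04,.038,.18),(C,-.04,-.038,.214),(C,-.04,.038,.214)]
lens=[(A,0,-.055,.197)]
fin=[(A,0,-.023,.26),(A,0,.023,.26)]
print('scene lock',f(S,[270,130],3,L),'lens',f(S,[270,130],3,lens),'fin',f(S,[270,130],3,fin))
print('top lock (+300 row)',f(T,[140,150],2.625,L),'lens',f(T,[140,150],2.625,lens),'fin',f(T,[140,150],2.625,fin))
E
```

```text
scene lock [[89, 182], [183, 173], [87, 215], [179, 206], [69, 122], [158, 114]] lens [[264, 150]] fin [[313, 84], [368, 79]]
top lock (+300 row) [[316, 102], [231, 100], [318, 110], [236, 108], [312, 190], [226, 188]] lens [[141, 145]] fin [[86, 131], [32, 130]]
```

```bash
python3 - <<'E'
import cv2,numpy as np
from h import proj
z=np.load('v6.npz');S=dict(view=z['S'],intrinsics=z['KS'])
im=cv2.imread('pics/scene6.png')[160:210,288:368];im=cv2.resize(im,None,fx=10,fy=10,interpolation=cv2.INTER_CUBIC)
th=-.0467;A=np.array([.5638,.302]);c,s=np.cos(th),np.sin(th);X=np.array([c,s]);Y=np.array([-s,c]);C=A-Y*.175
for a,b,h in [(.04,-.038,.214),(.04,.038,.214),(.04,-.038,.18),(.04,.038,.18),(-.04,-.038,.214),(-.04,.038,.214)]:
    q=((proj(S,[*(C+X*a+Y*b),h])-[288,160]+.5)*10-.5).round().astype(int);print(a,b,h,q);cv2.drawMarker(im,tuple(map(int,q)),(0,0,255),cv2.MARKER_CROSS,14,1)
cv2.imwrite('pics/c7.png',im)
E
```

```text
0.04 -0.038 0.214 [123 312]
0.04 0.038 0.214 [436 281]
0.04 -0.038 0.18 [115 422]
0.04 0.038 0.18 [422 391]
-0.04 -0.038 0.214 [ 54 113]
-0.04 0.038 0.214 [351  86]
```

View pics/c7.png

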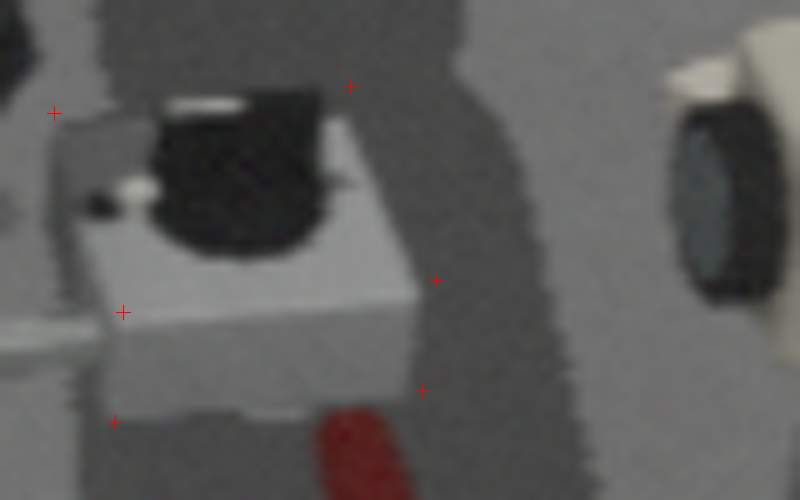

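```bash
python3 - <<'E'
from h import *
K=shot('wrist','w7.png');V=np.load('w5v.npy');P=dict(view=V,intrinsics=K['intrinsics'])
a=atz(P,(269.7,234),.2034);b=atz(P,(427,241),.2034);b2=atz(P,(427,241),.196)
print(a,b,b2,'outer edge->lock face should be 83 when open:',np.linalg.norm(b-a),np.linalg.norm(b2-a))
g=cv2.imread('pics/w7.png',0);w5=cv2.imread('pics/w5.png',0)
for r in (238,244,250): print(r,w5[r,262:285:2],w5[r,405:450:3]); print(g[r,262:285:2],g[r,405:450:3])
# expected lock top -y edge corner (x=-.04) & others in present wrist view, with TCP-derived pose
th=-.0467;Y=np.array([-np.sin(th),np.cos(th)]);X=np.array([np.cos(th),np.sin(th)]);t=np.array([.5502,.0117])
for d in (.109,.112,.115): print(d,[proj(K,[*(t+Y*(d-.038)+X*xx),.2145]).round(1) for xx in (-.04,0)],'dial',proj(K,[*(t+Y*d),.2205]).round(1),'idx',proj(K,[*(t+Y*(d-.0355)),.2155]).round(1))
g3=g[200:340,400:470:2]; 
for r in range(205,226,2): print(r,g[r,415:475:3])
E
```

```text
[ 0.5230574  -0.17631252  0.2034    ] [ 0.52066219 -0.10848553  0.2034    ] [ 0.52362943 -0.10422732  0.196     ] outer edge->lock face should be 83 when open: 0.06786926943681386 0.07246629130630083
238 [170 171 165 149 102  99 102 101 100 101 102 103] [122 121 122 122 120 119 119 122  58  73  76  76  76  78  83]
[ 92  94 114  94  88  93  95  98  95  95  96  96] [121 122 119 119 120 120 118 120 142  71  75  78  80  78  81]
244 [159 160 162 129 196 216 219 214 210 211 209 211] [121 120 121 120 121 118 118 120  84  76  76  80  77  78  82]
[ 92 105 112  95 110 123 126 123 124 123 124 128] [121 121 118 118 118 116 117 119 122  75  78  76  76  79  82]
250 [163 158 167 149 113 125 130 127 128 124 128 129] [124 124 124 123 121 122 122 116  75  78  80  78  75  82  82]
[152 154 153 135 109 121 125 124 122 124 123 127] [122 120 122 122 120 121 121 114  79  76  78  76  79  79  81]
0.109 [array([465.9, 228.4]), array([447.4, 314.9])] dial [547.8 324.5] idx [454.5 316.5]
0.112 [array([473.7, 228.4]), array([454.4, 314.9])] dial [555.1 324.5] idx [461.5 316.5]
0.115 [array([481.4, 228.4]), array(
[... 310 characters left out ...]
 88]
211 [154 151 150 151 160 163 157  78  83  84  87  88  90  92  89  89  90  94
  91  90]
213 [154 150 153 152 154 155 159  72  80  84  85  85  92  91  88  88  90  92
  90  91]
215 [156 154 154 152 154 153 160  73  74  80  82  84  88  89  88  89  92  93
  92  90]
217 [162 155 149 150 150 153 157  75  76  77  77  81  86  89  88  89  94  92
  91  91]
219 [164 158 152 154 153 150 145  76  78  79  76  79  89  84  84  87  91  89
  90  93]
221 [161 158 156 157 160 155 116  73  80  76  78  82  84  82  82  86  91  88
  87  89]
223 [157 154 153 160 160 151  96  73  77  79  79  76  82  82  85  86  88  86
  88  89]
225 [163 156 157 160 156 156  89  76  77  77  80  82  82  79  79  84  85  82
  88  89]
```

```bash
python3 - <<'E'
from h import *
K=shot('wrist');g=cv2.cvtColor(K['frame'],cv2.COLOR_RGB2GRAY)
th=-.0467;Y=np.array([-np.sin(th),np.cos(th)]);X=np.array([np.cos(th),np.sin(th)]);t=np.array([.5502,.0117]);d=.1155
for roll in (-.08,0,.08):
    o=[]
    for x,y,z in [(-.04,-.038,-.017),(-.04,0,-.017),(-.04,-.038,.017),(-.04,-.01,.017),(0,-.0355,.0185)]:
        x2=x*np.cos(roll)+z*np.sin(roll);z2=-x*np.sin(roll)+z*np.cos(roll)
        o.append(proj(K,[*(t+X*x2+Y*(d+y)),.1975+z2]).round(1).tolist())
    print(roll,o)
for c in (445,470,500,530): print(c,[int(v) for v in g[190:262:3,c]])
b=(g[300:330,440:500]<35);ys,xs=np.nonzero(b);print('idx',xs.mean()+440,ys.mean()+300,len(xs))
for r in (311,314,317,320): print(r,[int(v) for v in g[r,440:500:3]])
print(bot.read_time_s())
E
```

```text
-0.08 [[434.6, 204.1], [509.3, 204.2], [478.0, 222.5], [548.7, 222.6], [471.0, 314.2]]
0 [[438.2, 203.1], [514.7, 203.2], [482.7, 228.5], [555.1, 228.5], [470.4, 317.3]]
0.08 [[442.0, 202.6], [520.4, 202.7], [487.2, 235.2], [561.3, 235.2], [469.6, 320.0]]
445 [94, 150, 157, 155, 156, 148, 89, 88, 85, 79, 79, 77, 79, 77, 79, 80, 80, 80, 80, 82, 81, 83, 81, 81]
470 [143, 150, 155, 155, 150, 141, 89, 89, 90, 91, 92, 87, 88, 84, 90, 91, 93, 98, 101, 104, 107, 108, 109, 113]
500 [84, 88, 81, 86, 83, 86, 90, 91, 88, 90, 91, 94, 106, 120, 123, 123, 122, 123, 123, 125, 124, 124, 126, 123]
530 [84, 80, 82, 87, 84, 90, 91, 92, 94, 94, 95, 94, 106, 121, 121, 123, 126, 126, 127, 127, 128, 127, 126, 122]
idx 475.3356643356643 311.6223776223776 143
311 [106, 109, 108, 106, 125, 112, 180, 32, 35, 36, 35, 37, 35, 32, 45, 138, 118, 117, 118, 122]
314 [105, 108, 107, 107, 136, 103, 197, 33, 34, 35, 34, 35, 42, 40, 40, 53, 106, 117, 118, 118]
317 [107, 106, 108, 106, 139, 167, 180, 31, 33, 38, 42, 45, 42, 41, 45, 99, 105, 131, 204, 210]
320 [108, 106, 107, 114, 142, 180, 187, 174, 29, 40, 42, 42, 42, 44, 39, 133, 97, 131, 242, 237]
32.2
```

```bash
python3 - <<'E'
from h import *
S=shot('scene');g0=cv2.imread('pics/scene0.png',0);g6=cv2.cvtColor(S['frame'],cv2.COLOR_RGB2GRAY)
def edge(P,C,psi,zt,roll=0):
    X=np.array([np.cos(psi),np.sin(psi)]);Y=np.array([-X[1],X[0]])
    return [proj(P,[*(C+X*x+Y*.030),zt-x*np.sin(roll)]).round(1).tolist() for x in(.04,-.04)]
# profile along lock-x on the strip y=+30mm (beside the dial, camera side) from +60 to -60 mm
def prof(g,P,C,psi,zt):
    X=np.array([np.cos(psi),np.sin(psi)]);Y=np.array([-X[1],X[0]]);o=[]
    for x in np.arange(.060,-.061,-.003):
        v=[cv2.getRectSubPix(g,(1,1),tuple(map(float,proj(P,[*(C+X*x+Y*y),zt]))))[0,0] for y in (.026,.029,.032)]
        o.append((int(round(x*1000)),int(np.mean(v))))
    return o
print(prof(g0,S,np.array([.546,-.053]),.083,.054))
C=np.array([.5638,.302])+.175*np.array([np.sin(-.0467),-np.cos(.0467)])
print(prof(g6,S,C,-.0467,.2145))
for r in (0,-.05,-.08): print(r,edge(S,C,-.0467,.2145,r))
E
```

```text
[(60, 65), (57, 68), (54, 84), (51, 94), (48, 100), (45, 110), (42, 130), (39, 139), (36, 139), (33, 140), (30, 139), (27, 139), (24, 140), (21, 139), (18, 138), (15, 138), (12, 137), (9, 136), (6, 138), (3, 137), (0, 134), (-3, 135), (-6, 136), (-9, 135), (-12, 136), (-15, 136), (-18, 137), (-21, 138), (-24, 137), (-27, 137), (-30, 137), (-33, 129), (-36, 109), (-39, 96), (-42, 102), (-45, 107), (-48, 109), (-51, 109), (-54, 109), (-57, 111), (-60, 111)]
[(60, 82), (57, 88), (54, 92), (51, 98), (48, 109), (45, 131), (42, 136), (39, 135), (36, 136), (33, 137), (30, 135), (27, 136), (24, 136), (21, 135), (18, 135), (15, 136), (12, 134), (9, 135), (6, 136), (3, 128), (0, 118), (-3, 122), (-6, 126), (-9, 131), (-12, 132), (-15, 128), (-18, 121), (-21, 115), (-24, 98), (-27, 72), (-30, 58), (-33, 53), (-36, 52), (-39, 57), (-42, 65), (-45, 70), (-48, 71), (-51, 71), (-54, 70), (-57, 70), (-60, 70)]
0 [[327.9, 187.8], [319.5, 168.2]]
-0.05 [[327.9, 187.2], [319.5, 168.9]]
-0.08 [[328.0, 186.8], [319.4, 169.3]]
```

```bash
python3 - <<'E'
import cv2,numpy as np
for f in ('w4','w5','w7'):
    g=cv2.imread(f'pics/{f}.png',0)
    b=(g[300:330,440:500]<48)&(np.arange(440,500)<481);ys,xs=np.nonzero(b);print(f,'idx',xs.mean()+440,ys.mean()+300,len(xs))
    for c in (500,530,548):
        print(c,[int(v) for v in g[196:262:3,c]])
    print('col450-500 row 314',[int(v) for v in g[314,440:530:3]]);print('dialcol 545',[int(v) for v in g[260:400:5,545]])
a,b=[cv2.imread(f'pics/{f}.png',0)[290:400,440:558] for f in('w4','w7')]
w=np.eye(2,3,dtype=np.float32)
for A,B in (('w4','w7'),('w5','w7'),('w4','w5')):
    a,b=[cv2.imread(f'pics/{f}.png',0)[295:345,450:558] for f in(A,B)]
    try: print(A,B,cv2.findTransformECC(a,b,np.eye(2,3,dtype=np.float32),cv2.MOTION_EUCLIDEAN))
    except cv2.error as e: print('ecc fail')
E
```

```text
w4 idx 471.43333333333334 316.7814814814815 270
500 [52, 54, 56, 55, 54, 54, 53, 91, 91, 93, 97, 115, 119, 119, 125, 122, 123, 125, 125, 124, 123, 123]
530 [52, 55, 51, 56, 54, 55, 62, 95, 94, 94, 102, 117, 123, 123, 124, 126, 124, 125, 127, 127, 124, 128]
548 [52, 53, 52, 55, 51, 52, 73, 91, 92, 93, 102, 117, 124, 123, 122, 125, 126, 127, 124, 124, 124, 127]
col450-500 row 314 [104, 82, 78, 78, 74, 87, 103, 71, 31, 31, 31, 31, 28, 34, 29, 30, 95, 116, 118, 116, 122, 65, 25, 30, 28, 27, 29, 26, 30, 25]
dialcol 545 [125, 125, 95, 21, 20, 24, 22, 18, 24, 25, 20, 19, 18, 19, 24, 22, 25, 20, 27, 26, 27, 22, 201, 196, 111, 151, 149, 147]
w5 idx 470.41471571906357 314.8294314381271 299
500 [157, 159, 163, 125, 93, 94, 97, 93, 95, 97, 106, 121, 124, 125, 127, 126, 127, 126, 126, 125, 125, 127]
530 [153, 159, 166, 114, 96, 96, 97, 95, 97, 99, 107, 124, 125, 126, 128, 127, 130, 129, 133, 128, 126, 126]
548 [152, 163, 156, 112, 95, 94, 94, 97, 97, 95, 109, 123, 124, 126, 126, 128, 127, 126, 127, 125, 126, 129]
col450-500 row 314 [109, 108, 80, 78, 89, 104, 123, 26, 28, 33, 34, 33, 36, 35, 31, 
[... 568 characters left out ...]
50-500 row 314 [104, 108, 107, 108, 130, 107, 195, 34, 36, 32, 36, 35, 39, 39, 40, 52, 104, 118, 119, 116, 122, 58, 40, 40, 30, 29, 28, 29, 24, 24]
dialcol 545 [124, 125, 20, 22, 24, 35, 35, 34, 27, 20, 24, 19, 21, 19, 25, 20, 22, 26, 25, 29, 26, 22, 203, 180, 155, 151, 151, 152]
w4 w7 (0.9604266700024364, array([[ 0.999912  , -0.01326622, -2.32976   ],
       [ 0.01326622,  0.999912  , -2.4220786 ]], dtype=float32))
w5 w7 (0.9597536147767695, array([[ 0.9998369 , -0.01805976,  0.53316236],
       [ 0.01805976,  0.9998369 , -0.40240347]], dtype=float32))
w4 w5 (0.9974666794204827, array([[ 0.99996233,  0.00867715, -3.0374303 ],
       [-0.00867715,  0.99996233, -1.756929  ]], dtype=float32))
```

```bash
python3 -c "
from h import *
print(bot.read_gripper_width(),bot.read_grip_force(),bot.read_position(),ticket.hand_in())"
```

```text
the job is handed in; nothing more can be done
0.00966756239496662 114.41076993942261 [0.55025682 0.01181605 0.19751668] None
```

I handed the job in with the camera aimed at the nest, the dial on the index, the shackle fully out, and the lock held level by its shackle about 12 cm in front of the lens. My last image checks put it within about 4 mm and 2° of that; it took about 32 s of robot time, and I have no verdict yet.

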